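# Make up two sample kits and stack the emptied stock tray

### The arm

A 7-joint arm with a two-finger parallel gripper is mounted at the origin on the work surface. World frame = base frame: x ahead of the robot, y to its left, z up, the work surface at z = 0. Lengths are in m, angles in rad, forces in N, time in s.
With the tool pointing down it reaches from about 0.4 to 0.85 m from the base axis. Payload 6.9 kg.
Tool frame: the origin (TCP) lies at the very end of the fingers, on their centre line; the grasp point (between the pads) lies 19 mm behind it; z points along the fingers, y is the line along which they close (so a half turn about z gives the same grasp; the last joint's range is limited). The gripper opens to 85 mm and grips with 20 to 120 N. Pads are 22 mm wide; open, the fingers measure 114 mm over their backs; the gripper's body (76 mm by 85 mm) begins 54 mm behind the grasp point. The pads swing forward as they close: fully open they stand 13 mm farther back than shut.
Start: joints at [-1.091, 0.507, -0.238, 1.5, 0.126, 1.149, -0.155], TCP at [0.229, 0.582, 0.231] pointing down, gripper open.
Joint ranges: [-3.08, 3.08], [-0.24, 2.05], [-1.43, 1.35], [0, 2.5], [-1.52, 4.66], [0.17, 1.96], [-2.89, 2.89]. Speed limits (rad/s): [2.39, 2.39, 3.14, 3.14, 3.14, 3.14, 3.14].

### API

Orientations are given as a unit quaternion [w, x, y, z].
In Python, from rig import robot, solver, cams, sensors gives the robot as it stands. The module is installed in compiled form; this text tells all that it offers. Calls block until the motion is done:
- robot.move_ptp(position, orientation): joint-space move of the TCP to a pose.
- robot.move_linear(position, max_speed=0.15, rotation=None): straight line of the TCP; rotation=None keeps the orientation; max_speed is the mean speed in m/s.
- robot.set_joints(angles): joint-space move.
- robot.gripper_open() and robot.grab(force=None): open the fingers fully, or close them until they stop; force is the grip in N (None keeps the last).
- robot.hold(seconds).
- solver.inverse_kinematics(position, orientation): joint angles nearest the present ones, or None.
- cams.camera(name): name is "side" or "top"; returns a dict with "img" (480x640x3 uint8, red, green, blue), "mtx" (3x3 intrinsics, pixels), "dist" ([k1, k2, p1, p2, k3] as OpenCV has them; the pictures are not rectified), "pose" (4x4, takes a point from camera to world coordinates). Camera axes: x right, y up, looking along -z (the intrinsics and any distortion apply to the point x, -y, -z); pixel columns grow to the right and rows downward; lengths in m; the calibration is good to about 2 mm. A picture is of the moment at which its call begins. There is no depth.
A pose or a line that the arm cannot do raises robot.MotionError and nothing moves.
- robot.hand_in(): hands the job in; it is judged then, once.
Readings, each from a call of its own:
- sensors.read_time_s(): time.
- sensors.read_joints(): joint angles.
- sensors.read_joint_velocities(): joint speeds.
- sensors.read_effort(): joint torques, N m.
- sensors.read_eef_pos(): TCP position.
- sensors.read_ee_rot(): TCP orientation.
- sensors.read_contact_force(): force on the tool from outside, world axes, zero at the start.
- sensors.read_torque(): the same for the moment, N m.
- sensors.read_finger_gap(): finger opening in m.
- sensors.read_gripper_force(): force on a finger pad.
Only numpy, scipy, OpenCV 4.12 (cv2) and the standard library are available. Lean on these libraries where they do the work, as an engineer would, in place of code of your own. Each camera call takes 0.05 s, during which the arm holds its last target. There are 200 camera calls.

### The job

Make up two sample kits: the blue kit tray gets the red-capped jar and the black slide box, the green kit tray gets the yellow-capped jar and the orange slide box; each jar stands upright in the small square compartment and each slide box stands upright in the long one, all flat on the tray floor. Once both jars are packed, stack the emptied grey stock tray squarely, open side up, on the pile of empty grey trays. Leave the violet-capped jar and the timer where they are.

Things in the scene. Friction and masses are not known exactly. Their poses are not given: they have to be found in the camera images.
- red_jar_center (a point): Sample jar with a red screw cap: upright cylinder, diameter 44 mm, 70 mm tall, about 60 g; off-white body, cap on its top 17 mm. Starts in either compartment of the stock tray, on its 4 mm floor; the tray's walls reach 20 mm up the jar with only some 10 mm round it, so grip above them. Point at the jar's centre, 35 mm above its underside; z along its axis.
- yellow_jar_center (a point): Sample jar with a yellow screw cap: upright cylinder, diameter 44 mm, 70 mm tall, about 60 g; off-white body, cap on its top 17 mm. Starts in either compartment of the stock tray, on its 4 mm floor; the tray's walls reach 20 mm up the jar with only some 10 mm round it, so grip above them. Point at the jar's centre, 35 mm above its underside; z along its axis.
- black_box_center (a point): Black slide box (closed, rigid, steel clasp, paper label on top): 36 mm along its x, 80 mm along its y, 50 mm tall, about 90 g, standing on the bench. Point at its centre, 25 mm above its underside; z up. Grip it across the 36 mm. Its yaw varies by up to 0.5 rad.
- orange_box_center (a point): Orange slide box (closed, rigid, steel clasp, paper label on top): 36 mm along its x, 80 mm along its y, 50 mm tall, about 90 g, standing on the bench. Point at its centre, 25 mm above its underside; z up. Grip it across the 36 mm. Its yaw varies by up to 0.5 rad.
- stock_tray_center (a point): Grey stock tray, loose, about 150 g empty, holds the two jars at first: 74 mm in x, 152 mm in y, 24 mm tall, walls and floor 4 mm. A 12 mm thick cross wall along x at y = 0, as high as the rim, parts two compartments, each 66 x 66 mm, centred at y = -39 and +39 mm; when empty, pinch it by this wall (fingers closing along y) to lift it level. Point at its centre, 12 mm above its underside; z up.
- kit_blue: Blue kit tray, fixed: 74 mm in x, 178 mm in y; walls 12 mm high, 4 mm thick, floor 3 mm thick. Origin at the centre of its underside, z up. Two compartments along y: the square one for the jar, 66 x 66 mm inside, centred at y = -52 mm; the long one for the slide box, 66 mm (x) by 100 mm (y) inside, centred at y = +35 mm. The box's 80 mm side goes along y, either way round.
- kit_green: Green kit tray, fixed: 74 mm in x, 178 mm in y; walls 12 mm high, 4 mm thick, floor 3 mm thick. Origin at the centre of its underside, z up. Two compartments along y: the square one for the jar, 66 x 66 mm inside, centred at y = -52 mm; the long one for the slide box, 66 mm (x) by 100 mm (y) inside, centred at y = +35 mm. The box's 80 mm side goes along y, either way round.
- empties: Pile of two empty grey trays, shaped like the stock tray, fixed to the bench: 74 mm in x, 152 mm in y, 48 mm tall in all. Origin at the centre of the pile's underside, z up. A tray stacked on it rests with its flat underside on the rim at 48 mm, long side along long side (either way round); nothing guides or locks it.
- violet_jar_center (a point): Bystander, belongs to no kit: a jar like the others (44 mm diameter, 70 mm tall), with a violet cap, standing on the bench. Point at its centre. To be left alone.
- timer: Bystander: white lab timer lying flat on the bench, 60 x 70 x 20 mm, with a dark display and three blue buttons. Origin at the centre of its underside. To be left alone.

How it is judged:
By the outcome, as a careful person would: the job done as asked, in the order asked, and still so for the second after the job is handed in, with the robot touching nothing.
It also fails if it takes over 128 s, if anything falls off the work surface, if the arm or the gripper's body presses on something with over 40 N, if the wrist force passes 120 N, or if a joint passes its speed limit or range.

## Working session

There is one attempt and no reset: what is moved stays moved. The work goes in short steps, each a Python script; the robot and the scene stay as the last script left them, time stands still between calls to the robot, and variables do not carry over. Pictures are saved under pics/ and viewed, at most 14 in all, crops included, and the job is handed in when it is done.

```bash
mkdir -p pics; python3 - <<'E'
from rig import robot, solver, cams, sensors
import cv2,numpy as np,pickle
np.set_printoptions(precision=4,suppress=True)
for n in("top","side"):
    c=cams.camera(n); pickle.dump(c,open(f"{n}0.pkl","wb")); cv2.imwrite(f"pics/{n}0.png",c["img"][:,:,::-1]); print(n,c["mtx"],c["dist"],c["pose"])
print(sensors.read_time_s(),sensors.read_ee_rot(),sensors.read_eef_pos())
E
```

```text
top [[614.9958   0.     315.6496]
 [  0.     614.9958 232.6665]
 [  0.       0.       1.    ]] [0.0431 0.     0.     0.     0.    ] [[ 0.0001  0.9969 -0.079   0.4136]
 [-0.9998 -0.0014 -0.0192 -0.0073]
 [-0.0193  0.079   0.9967  1.3641]
 [ 0.      0.      0.      1.    ]]
side [[454.6853   0.     317.1964]
 [  0.     454.6853 230.4938]
 [  0.       0.       1.    ]] [-0.014  0.     0.     0.     0.   ] [[ 0.816   0.4352 -0.3804  0.1364]
 [-0.5779  0.6259 -0.5236 -0.5306]
 [ 0.0102  0.6471  0.7623  0.8232]
 [ 0.      0.      0.      1.    ]]
0.1 [-0.0001  0.1863  0.9825 -0.0008] [0.2287 0.5812 0.2305]
```

View pics/top0.png

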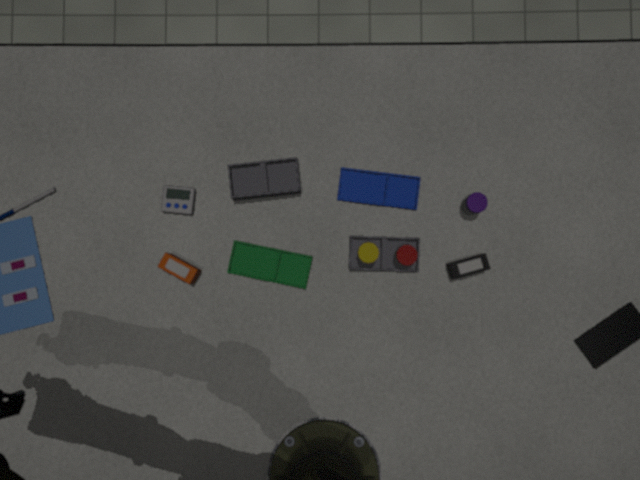

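View pics/side0.png

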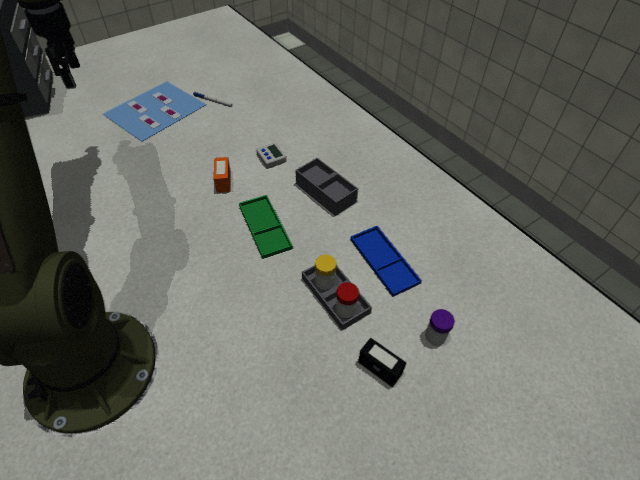

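```bash
cat > vis.py <<'E'
import cv2,numpy as np
from scipy.optimize import minimize
def project(c,P):
    T=np.linalg.inv(c["pose"]); q=np.atleast_2d(P)@T[:3,:3].T+T[:3,3]
    q=q*[1,-1,-1]
    return cv2.projectPoints(q.reshape(-1,1,3),np.zeros(3),np.zeros(3),c["mtx"],np.array(c["dist"]))[0].reshape(-1,2)
def ray(c,uv,z):
    n=cv2.undistortPoints(np.array([[uv]],float),c["mtx"],np.array(c["dist"])).ravel()
    d=c["pose"][:3,:3]@np.array([n[0],-n[1],-1]); o=c["pose"][:3,3]
    return o+d*(z-o[2])/d[2]
def box(x,y,a,w,l,z0,z1):
    R=np.array([[np.cos(a),-np.sin(a)],[np.sin(a),np.cos(a)]])
    xy=np.array([[i*w/2,j*l/2] for i in(-1,1) for j in(-1,1)])@R.T+[x,y]
    return np.vstack([np.c_[xy,np.full(4,z)] for z in(z0,z1)])
def cyl(x,y,r,z0,z1):
    t=np.linspace(0,2*np.pi,40,endpoint=False); xy=np.c_[x+r*np.cos(t),y+r*np.sin(t)]
    return np.vstack([np.c_[xy,np.full(40,z)] for z in(z0,z1)])
S=4  # upsampling
def hullmask(pts,off,shape):
    m=np.zeros(shape,np.uint8); h=cv2.convexHull(pts.astype(np.float32)).reshape(-1,2)
    h=(h-off+0.5)*S-0.5
    cv2.fillConvexPoly(m,np.round(h*16).astype(np.int32),1,shift=4); return m
def segment(c,seed,R,kind):
    u0,v0=[max(0,int(s-R)) for s in seed]; img=c["img"][v0:v0+2*R,u0:u0+2*R]
    big=cv2.resize(img,None,fx=S,fy=S,interpolation=cv2.INTER_CUBIC).astype(float)
    if kind=="dark":
        g=cv2.GaussianBlur(big.max(2),(0,0),1.5); med=np.median(g); m=g<0.72*med
    else:
        b=cv2.GaussianBlur(big,(0,0),1.5); mx,mn=b.max(2),b.min(2); m=(mx-mn)>0.42*mx
    m=m.astype(np.uint8); m=cv2.morphologyEx(m,cv2.MORPH_OPEN,np.ones((5,5)))
    m=cv2.morphologyEx(m,cv2.MORPH_CLOSE,np.ones((9,9)))
    n,lab,st,cen=cv2.connectedComponentsWithStats(m)
    ctr=np.array(m.shape[::-1])/2
    k=1+np.argmax([st[i,4]-8*np.hypot(*(cen[i]-ctr)) for i in range(1,n)])
    p=cv2.findNonZero((lab==k).astype(np.uint8)); h=cv2.convexHull(p)
    out=np.zeros_like(m); cv2.fillConvexPoly(out,h,1); return out,np.array([u0,v0]),h.reshape(-1,2)/S+[u0,v0]
def fit(views,model,x0):
    segs=[(c,)+segment(c,s,R,k) for c,s,R,k in views]
    def cost(p):
        t=0
        for c,m,off,_ in segs:
            h=hullmask(project(c,model(p)),off,m.shape); t+=1-(h&m).sum()/max(1,(h|m).sum())
        return t/len(segs)
    best=None
    x0=np.array(x0,float)
    for da in ([-.4,-.15,.15,.4] if len(x0)==3 else [0]):
        s=x0.copy(); 
        if len(s)==3:s[2]+=da
        sim=np.vstack([s]+[s+np.eye(len(s))[i]*(.01 if i<2 else .15) for i in range(len(s))])
        r=minimize(cost,s,method="Nelder-Mead",options=dict(initial_simplex=sim,xatol=1e-5,fatol=1e-5))
        if best is None or r.fun<best.fun: best=r
    return best.x,best.fun,segs
E
cat > meas.py <<'E'
from vis import *; import pickle
np.set_printoptions(precision=4,suppress=True)
T=pickle.load(open("top0.pkl","rb"));D=pickle.load(open("side0.pkl","rb"))
B=lambda w,l,z0,z1:(lambda p:box(p[0],p[1],p[2],w,l,z0,z1))
C=lambda r,z0,z1:(lambda p:cyl(p[0],p[1],r,z0,z1))
obj=dict(blue=((379,188),(385,261),52,"col",B(.074,.178,0,.012)),green=((270,264),(265,226),52,"col",B(.074,.178,0,.012)),
 black=((468,267),(382,362),35,"dark",B(.036,.08,0,.05)),orange=((180,268),(222,175),32,"col",B(.036,.08,0,.05)),
 pile=((265,180),(326,186),48,"dark",B(.074,.152,0,.048)),stock=((384,254),None,45,"dark",B(.074,.152,0,.024)),
 red=((406,255),(347,292),20,"col",C(.022,.057,.074)),yellow=((369,253),(326,264),20,"col",C(.022,.057,.074)),
 violet=((476,203),(441,321),20,"col",C(.022,.053,.07)))
ov={0:cv2.resize(T["img"][120:320,130:510,::-1],None,fx=2,fy=2),1:cv2.resize(D["img"][130:400,190:490,::-1],None,fx=2,fy=2)}
o={0:np.array([130,120]),1:np.array([190,130])}
for n,(t,s,R,k,m) in obj.items():
    x0=list(ray(T,t,.02)[:2])+([0] if n not in("red","yellow","violet") else [])
    for tag,vs in (("top",[(T,t,R,k)]),("side",[(D,s,R,k)]),("both",[(T,t,R,k),(D,s,R,k)])):
        if s is None and tag!="top": continue
        p,f,segs=fit(vs,m,x0); print(n,tag,p,round(f,3))
    for i,(c,_,_,h) in enumerate(segs):
        for q,col in ((h,(0,255,255)),(cv2.convexHull(project(c,m(p)).astype(np.float32)).reshape(-1,2),(255,255,255))):
            cv2.polylines(ov[i],[np.round((q-o[i]+.5)*2).astype(int)],True,col,1)
cv2.imwrite("pics/ovt.png",ov[0]);cv2.imwrite("pics/ovs.png",ov[1])
E
time python3 meas.py
```

```text
blue top [ 0.6202 -0.1194 -0.126 ] 0.043
blue side [ 0.6197 -0.1214 -0.1252] 0.02
blue both [ 0.6197 -0.1214 -0.1248] 0.034
green top [ 0.4519  0.1213 -0.1969] 0.059
green side [ 0.4517  0.1187 -0.2182] 0.032
green both [ 0.4514  0.1189 -0.2039] 0.046
black top [ 0.4455 -0.3082  0.3233] 0.092
black side [ 0.4456 -0.3115  0.2632] 0.104
black both [ 0.4453 -0.3096  0.3194] 0.12
orange top [ 0.4428  0.3168 -0.4588] 0.095
orange side [ 0.4429  0.3125 -0.4684] 0.048
orange both [ 0.4425  0.314  -0.4883] 0.088
pile top [0.6364 0.13   0.1023] 0.059
pile side [0.6365 0.1264 0.1189] 0.057
pile both [0.6369 0.1292 0.1165] 0.069
stock top [ 0.4734 -0.1294 -0.0244] 0.036
red top [ 0.4692 -0.173 ] 0.046
red side [ 0.4698 -0.175 ] 0.058
red both [ 0.4697 -0.1741] 0.062
yellow top [ 0.4747 -0.0923] 0.015
yellow side [ 0.4752 -0.0945] 0.05
yellow both [ 0.4747 -0.0926] 0.069
violet top [ 0.5806 -0.3209] 0.208
violet side [ 0.5796 -0.3236] 0.111
violet both [ 0.5811 -0.3234] 0.16
real	0m2.223s
user	0m2.709s
sys	0m0.079s
```

View pics/ovt.png

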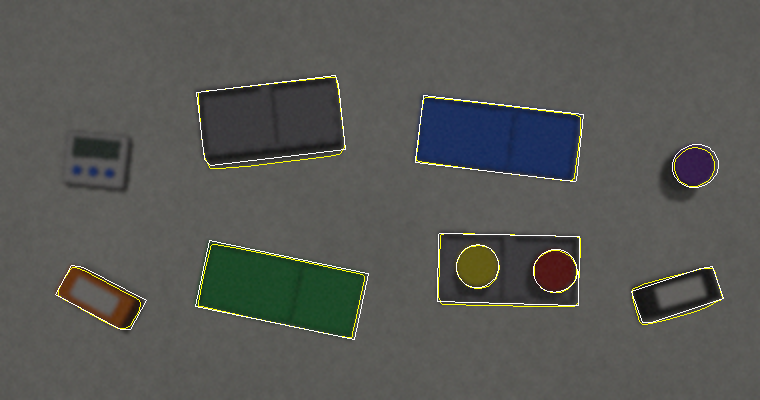

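View pics/ovs.png

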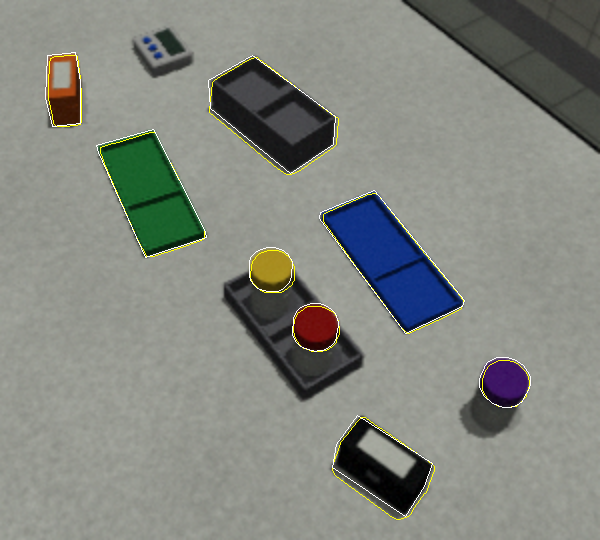

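Top view: everything was found, and the two cameras agree to about 3 mm. Both kit dividers lie nearer the −y end, so the square compartments are at −y. Heights, sizes and reach are all plausible. I'll start with the orange box.

```bash
cat > act.py <<'E'
from rig import robot, solver, cams, sensors
import numpy as np
from scipy.spatial.transform import Rotation as Ro
np.set_printoptions(precision=4,suppress=True)
BLUE=(.6199,-.1208,-.125); GREEN=(.4515,.1195,-.204); PILE=(.6366,.1290,.111)
H=.20
def quat(phi):
    y=np.array([np.cos(phi),np.sin(phi),0]); z=np.array([0,0,-1.]); q=Ro.from_matrix(np.c_[np.cross(y,z),y,z]).as_quat()
    return q[[3,0,1,2]]
def at(f,x,y): c,s=np.cos(f[2]),np.sin(f[2]); return np.array([f[0]+c*x-s*y,f[1]+s*x+c*y])
def go(xy,z,phi):
    j0=np.array(sensors.read_joints()); best=None
    for p in (phi,phi+np.pi):
        j=solver.inverse_kinematics([*xy,z],quat(p))
        if j is not None:
            d=np.abs(np.array(j)-j0).max()
            if best is None or d<best[0]: best=(d,p)
    robot.move_ptp([*xy,z],quat(best[1]))
def line(xy,z,v=.15): robot.move_linear([*xy,z],max_speed=v)
def state(t): print(t,"t",round(sensors.read_time_s(),2),"pos",np.array(sensors.read_eef_pos()),"gap",round(sensors.read_finger_gap(),4),"F",np.array(sensors.read_contact_force()),flush=True)
def pick(xy,z,phi,force=30):
    go(xy,H,phi); line(xy,z+.04,.2); line(xy,z,.08); state("down"); robot.grab(force); state("grip"); line(xy,z+.03,.08); line(xy,H,.2); state("lift")
def place(xy,z,phi):
    go(xy,H,phi); line(xy,z+.03,.2); line(xy,z,.05); state("placed"); robot.gripper_open(); robot.hold(.1); line(xy,z+.03,.1); line(xy,H,.25); state("free")
E
python3 - <<'E'
from act import *
pick((.4427,.3145),.016,-.475); place(at(GREEN,0,.035),.020,GREEN[2])
E
```

```text
down t 2.91 pos [0.4429 0.3145 0.0162] gap 0.0852 F [0.5151 0.0124 0.1996]
grip t 3.42 pos [0.4429 0.3147 0.0164] gap 0.0358 F [ 0.1842 -0.8964  6.0795]
lift t 4.87 pos [0.442  0.3141 0.1988] gap 0.0357 F [ 0.9649 -0.5538 -2.2552]
placed t 7.21 pos [0.4585 0.1537 0.0196] gap 0.0357 F [ 0.796  -0.6564 -1.2642]
free t 9.05 pos [0.4578 0.1536 0.1987] gap 0.0857 F [-0.2959 -0.9656 -0.2831]
```

```bash
python3 - <<'E'
from act import *
pick((.4748,-.0932),.030,0); place(at(GREEN,0,-.052),.0295,GREEN[2])
pick((.4697,-.1741),.030,0); place(at(BLUE,0,-.052),.0295,BLUE[2])
pick((.4454,-.3098),.016,.315); place(at(BLUE,0,.035),.0195,BLUE[2])
go((.45,.45),.25,1.2)
import cv2,pickle
for n in("top","side"):
    c=cams.camera(n); pickle.dump(c,open(f"{n}1.pkl","wb"))
    a=c["img"][120:320,130:510] if n=="top" else c["img"][130:400,190:490]
    cv2.imwrite(f"pics/{n}1.png",cv2.resize(a[:,:,::-1],None,fx=2,fy=2,interpolation=cv2.INTER_CUBIC))
E
```

```text
down t 11.47 pos [ 0.475  -0.0933  0.0303] gap 0.0857 F [-0.4611 -0.5646 -0.1085]
grip t 11.94 pos [ 0.4751 -0.0932  0.0305] gap 0.0436 F [-0.4512  0.4157  5.9733]
lift t 13.32 pos [ 0.4741 -0.093   0.1989] gap 0.0437 F [-0.8497 -1.0025 -0.1312]
placed t 15.62 pos [0.4406 0.0686 0.0292] gap 0.0434 F [-0.4582 -0.2092  1.3552]
free t 17.37 pos [0.4402 0.0686 0.1988] gap 0.0854 F [ 0.7894  1.1837 -0.4134]
down t 19.78 pos [ 0.4699 -0.1742  0.0303] gap 0.0852 F [-0.4021 -0.526   0.0778]
grip t 20.25 pos [ 0.47   -0.1742  0.0305] gap 0.0434 F [-1.8011  1.1588  6.714 ]
lift t 21.62 pos [ 0.4691 -0.1738  0.1989] gap 0.0435 F [ 0.3178  0.0186 -0.0553]
placed t 23.85 pos [ 0.6127 -0.172   0.0294] gap 0.0436 F [-3.0617  1.0358  6.1711]
free t 25.6 pos [ 0.6128 -0.172   0.1989] gap 0.0851 F [-0.1427  0.13   -0.3479]
down t 27.99 pos [ 0.4455 -0.31    0.0162] gap 0.0852 F [0.1384 0.1074 0.5437]
grip t 28.51 pos [ 0.4457 -0.3099  0.0165] gap 0.0358 F [0.2751 1.486  5.7208]
lift t 29.95 pos [ 0.4448 -0.3093  0.1988] gap 0.0356 F [-0.4983 -0.2634 -1.2568]
placed t 32.71 pos [ 0.6238 -0.0859  0.0194] gap 0.0358 F [-2.5374 -0.5998  5.2875]
free t 34.55 pos [ 0.6234 -0.0857  0.1984] gap 0.0854 F [-0.4478 -0.3021 -0.0561]
```

View pics/top1.png

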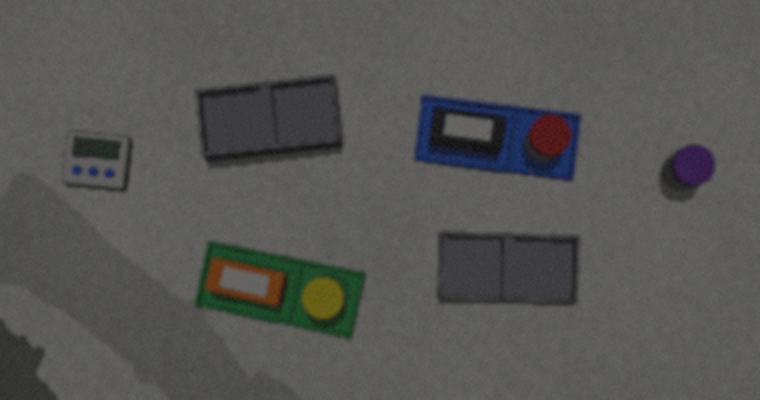

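View pics/side1.png

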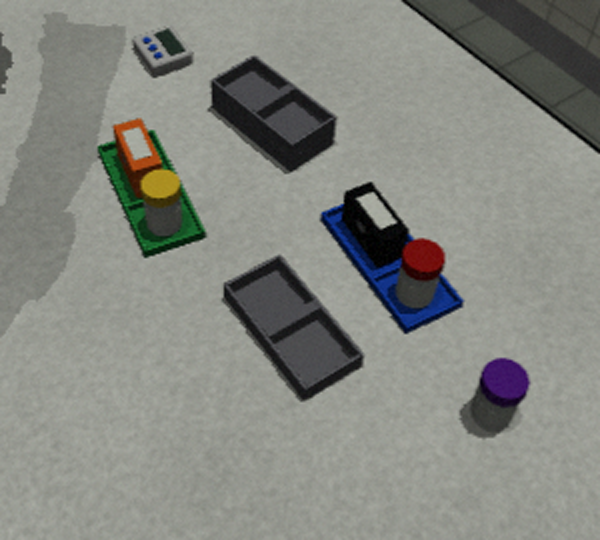

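Both kits are packed: the orange box and yellow jar stand on the green tray, the black box and red jar on the blue one, all within their compartments. I'll now measure the stock tray and the pile more finely.

```bash
cat > meas2.py <<'E'
import sys,pickle,vis; from vis import *
np.set_printoptions(precision=4,suppress=True)
src=open("vis.py").read()
def run(k,names):
    T=pickle.load(open(f"top{k}.pkl","rb"));D=pickle.load(open(f"side{k}.pkl","rb"))
    for n,t,s,z,R in names:
        m=lambda p:box(p[0],p[1],p[2],.074,.152,0,z)
        for th in (.82,.75,.68,.6):
            ns={}; exec(src.replace("0.72*med",f"{th}*med"),ns)
            for tag,vs in (("top",[(T,t,R,"dark")]),("side",[(D,s,R+4,"dark")])):
                p,f,_=ns["fit"](vs,m,[*ray(T,t,z)[:2],0]); print(n,th,tag,p,round(f,3))
if __name__=="__main__": run(1,[("pile",(265,180),(326,186),.048,48),("stock",(384,254),(336,294),.024,45)])
E
python3 meas2.py
```

```text
pile 0.82 top [0.6376 0.1304 0.1112] 0.09
pile 0.82 side [0.6365 0.126  0.147 ] 0.076
pile 0.75 top [0.6371 0.13   0.1062] 0.065
pile 0.75 side [0.6363 0.1263 0.1343] 0.062
pile 0.68 top [0.6358 0.1296 0.118 ] 0.053
pile 0.68 side [0.6364 0.1267 0.1292] 0.053
pile 0.6 top [0.635  0.13   0.0964] 0.238
pile 0.6 side [0.6356 0.1263 0.1183] 0.042
stock 0.82 top [ 0.4744 -0.1293 -0.0325] 0.061
stock 0.82 side [ 0.4731 -0.1336 -0.0285] 0.059
stock 0.75 top [ 0.4735 -0.1296 -0.031 ] 0.04
stock 0.75 side [ 0.4735 -0.1331 -0.0289] 0.047
stock 0.68 top [ 0.4733 -0.1288 -0.0266] 0.027
stock 0.68 side [ 0.4727 -0.1333 -0.0381] 0.035
stock 0.6 top [ 0.4744 -0.0626  0.0073] 0.479
stock 0.6 side [ 0.473  -0.1333 -0.0353] 0.027
```

```bash
python3 - <<'E'
from act import *
xy=(.4733,-.1312); P=np.array((.636,.1283)); a=.116
pick(xy,.009,-.030+np.pi/2,40)
go(P,.20,a+np.pi/2); line(P,.075,.15); line(P,.0575,.05); state("low")
for z in (.0565,.0555):
    if sensors.read_contact_force()[2]>6: break
    line(P,z,.03); robot.hold(.2); state("step")
robot.gripper_open(); robot.hold(.2); line(P,.09,.08); line(P,.2,.2); state("free")
go((.45,.45),.25,1.2)
import cv2,pickle
for n in("top","side"):
    c=cams.camera(n); pickle.dump(c,open(f"{n}2.pkl","wb"))
    a=c["img"][140:220,205:325] if n=="top" else c["img"][130:250,260:400]
    cv2.imwrite(f"pics/{n}2.png",cv2.resize(a[:,:,::-1],None,fx=5,fy=5,interpolation=cv2.INTER_CUBIC))
from meas2 import run
run(2,[("stack",(265,178),(324,178),.072,52)])
E
```

```text
down t 40.34 pos [ 0.4734 -0.1314  0.0092] gap 0.0853 F [0.3653 0.1005 0.6905]
grip t 41.01 pos [ 0.4734 -0.1312  0.0092] gap 0.0108 F [-0.9424 -0.266   4.177 ]
lift t 42.49 pos [ 0.4726 -0.1308  0.1989] gap 0.0105 F [-0.075   0.1196 -2.1558]
low t 45.15 pos [0.6359 0.1285 0.0573] gap 0.0108 F [0.1489 0.8747 1.1237]
step t 45.6 pos [0.6359 0.1285 0.0573] gap 0.0107 F [-3.8924  0.1215  7.6932]
free t 47.77 pos [0.6352 0.1285 0.1986] gap 0.0855 F [-0.3649  0.0606 -0.1314]
stack 0.82 top [0.636  0.1294 0.1022] 0.121
stack 0.82 side [0.6346 0.1246 0.1553] 0.094
stack 0.75 top [0.6349 0.1292 0.1121] 0.103
stack 0.75 side [0.6351 0.1257 0.1369] 0.082
stack 0.68 top [0.6338 0.129  0.1336] 0.095
stack 0.68 side [0.634  0.1254 0.1502] 0.075
stack 0.6 top [0.6351 0.1277 0.1196] 0.079
stack 0.6 side [0.6337 0.125  0.135 ] 0.067
```

View pics/top2.png

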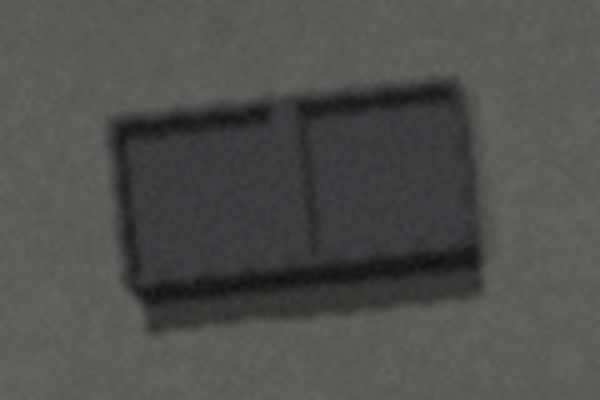

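View pics/side2.png

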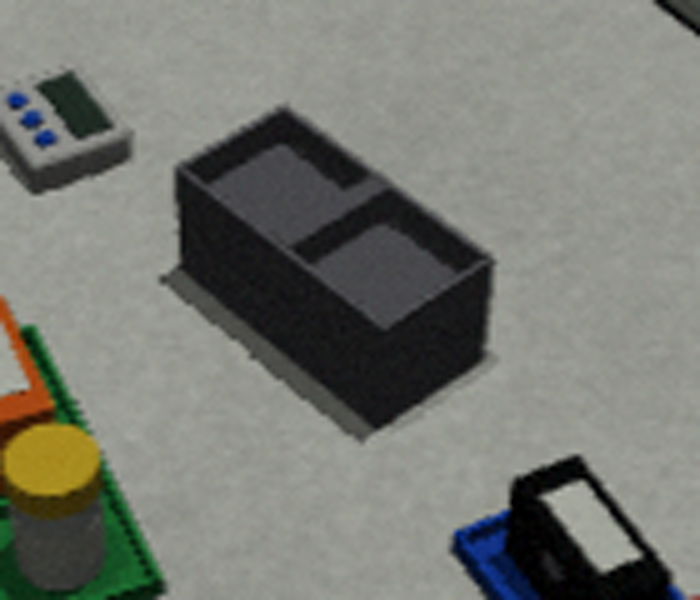

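The tray sits on the pile open side up, and in the side view its vertical edges run straight down into the pile. I'll check the offset numerically by comparing its edges with those of the aligned model.

```bash
python3 - <<'E'
from vis import *; import pickle
D=pickle.load(open("side2.pkl","rb"));np.set_printoptions(precision=4,suppress=True)
f=lambda u,v:(u/5+260-.4,v/5+130-.4)
for n,t,b in(("left",(179,170),(183,265)),("front",(386,329),(377,431)),("right",(492,261),(488,356))):
    print(n,ray(D,f(*t),.072)[:2],ray(D,f(*b),0)[:2])
# overlay: pile (before) with measured fit vs stacked tray, same model lines
for k,z0,z1 in ((1,0,.048),(2,0,.072)):
    c=pickle.load(open(f"side{k}.pkl","rb")); im=cv2.resize(c["img"][140:220,285:370,::-1],None,fx=7,fy=7,interpolation=cv2.INTER_CUBIC)
    q=(project(c,box(.6358,.1265,.118,.074,.152,z0,z1))-[285,140]+.5)*7
    for i,j in((0,1),(0,2),(1,3),(2,3),(4,5),(4,6),(5,7),(6,7),(0,4),(1,5),(2,6),(3,7)): cv2.line(im,*[tuple(int(v) for v in q[w]) for w in(i,j)],(0,255,255),1)
    cv2.imwrite(f"pics/chk{k}.png",im)
a=[cv2.resize(cv2.imread(f"pics/chk{k}.png"),(400,376)) for k in(1,2)]; cv2.imwrite("pics/chk.png",np.hstack(a))
E
```

```text
left [0.5925 0.1935] [0.5969 0.1998]
front [0.6103 0.0466] [0.6101 0.0485]
right [0.6794 0.0542] [0.6865 0.0574]
```

View pics/chk.png

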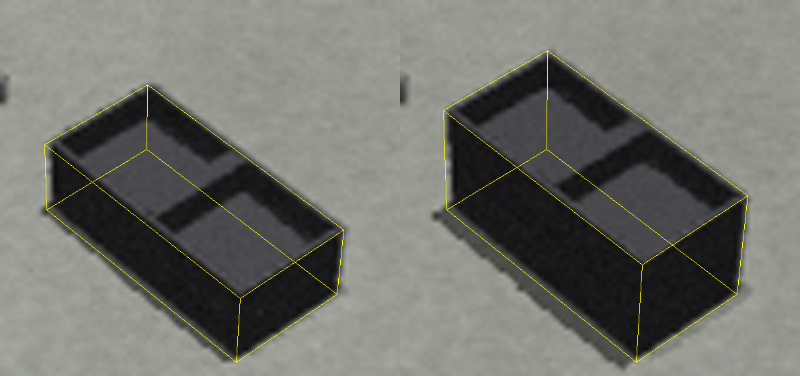

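The same model outline fits both the pile before and the stack after, with the corners matching to about 1 mm. The tray is square on the pile, so I'm handing in.

```bash
python3 -c "
from rig import robot,sensors
print(sensors.read_time_s(), robot.hand_in())"
```

```text
the job is handed in; nothing more can be done
49.275 None
```

Job handed in at 49.3 s: both kits are packed, the emptied stock tray is stacked square (to about 1 mm) on the pile, and the violet-capped jar and timer were not touched; no judging result was returned.

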